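# Unload the wound choke and hold the index pin clear

### The job

The wound choke on the indexing turntable is finished: lift it straight up off the spindle and set it down, without dropping it, on the one empty peg in the black tray, all the way down and flat. Then pull the red knob of the turntable's spring-loaded index pin up as far as it goes and keep holding it there, so that I can turn the dial: the job finishes while you are still holding the pin pulled. Leave the other chokes and the things lying about on the bench where they are.

Things in the scene. Friction and masses are not known exactly. Their poses are not given: they have to be found in the camera images.
- fixture: Hand indexing turntable, fixed. Origin on the spindle axis at bench height, z up. Base plate x -118 to +82 mm, y +-75 mm, 12 mm thick. Round aluminium dial 160 mm across, top at 44 mm. On its -x side a dark steel bracket 40 mm wide: column x -111 to -89 mm, arm over the dial x -111 to -47 mm, top at 64 mm. The upright index pin is in the arm at x = -66, y = 0.
- spindle_tip (a point): Tip of the upright steel spindle at the dial's centre, 110 mm above the bench: 20 mm thick, tapered over its last 5 mm. At its foot a white plastic seat, 40 mm across, its top 50 mm above the bench, on which the finished choke lies. The seated index pin locks the dial.
- plunger (a joint): Travel of the sprung index pin, m: 0 = fully down, 8 mm pin 10 mm deep in its hole in the dial; grows as the knob is pulled straight up; 0.016 = fully back at its stop, pin tip 6 mm clear above the dial. The spring pushes down with about 6 N at the start, 12 N at the stop. No parking notch: let go, it snaps down.
- pull_knob: Red ribbed round knob of the index pin, 30 mm across, 22 mm tall. Origin at its centre, 95 mm above the bench when the pin is down (knob from 84 to 106 mm). Below it are a 17 mm sleeve (top 83 mm), a 23 mm hex (top 71 mm) and the bracket's arm (top 64 mm). Can be pinched across its sides from above; moves only up and down, does not turn.
- choke: The finished choke on the spindle, about 220 g: what the fingers hold. Its position is given by choke_mid.
- choke_mid (a point): Centre (half-way up, on the axis) of the finished choke: a green ring core with two copper windings, 56 mm across outside, 26 mm bore, 36 mm tall, z along its axis. At the start it lies flat on the white seat, around the spindle, its underside 50 mm and its centre 68 mm above the bench; the spindle passes through its bore with 3 mm play all round.
- tray: Black low tray, fixed, 112 x 326 mm, rim 12 mm high, floor 4 mm thick. Origin at the centre of its underside; its long side runs along its y axis. It holds three foam pads in a row, 104 mm apart along y (at about -104, 0 and +104 mm): two carry chokes, one is empty. Which one is empty varies, and so does the side of the bench on which the tray lies.
- pad_empty: The empty pink foam pad in the tray, 98 x 98 x 8 mm, fixed. Origin at the centre of its underside (4 mm above the bench), z up. On it a white seat 40 mm across and 6 mm high, and on that a white round peg 18 mm thick and 14 mm tall with a tapered tip. The choke's bore goes over the peg with 4 mm play all round.
- seat (a point): Centre of the top of the white seat on the empty pad, at the foot of its peg, 18 mm above the bench: the underside of the choke rests at this height, its centre 18 mm higher; the peg's tip is 14 mm above this point.
- pad_b: A pink pad like the empty one, loose in the tray, carrying another choke of the same kind that stays there (together 400 g). Origin at the centre of the pad's underside; the choke's top is 50 mm above it.
- pad_c: The second pad with a choke that stays there, same as pad_b.
- multimeter: Yellow hand-held multimeter lying on the bench, 190 x 90 x 40 mm, long side along its x axis; stays there. Origin at the centre of its underside.
- current_sensor: Blue ring-shaped current sensor standing on its foot, 100 mm along its y axis, 50 mm along x, about 100 mm tall; stays there. Origin at the centre of its underside.
- wire_spool: Spool of copper wire with white flanges, standing upright, 80 mm across, 66 mm tall; stays there. Origin at the centre of its underside.
- screwdriver: Orange-handled screwdriver, 190 mm long, lying along its x axis; stays there. Origin under its middle.
- bare_core: Dark grey bare ring core lying flat, 56 mm across, 20 mm tall; stays there. Origin at the centre of its underside.
Not all that is in view belongs to the job. What is shaped like the pad_empty but turquoise is not meant. What is shaped like the choke but purple is not meant.

How it is judged:
By the outcome, as a careful person would: the job done as asked, in the order asked, and still so for the second after the job is handed in, while the arm keeps its last pose, push and grip.
It also fails if it takes over 53 s, if anything falls off the work surface, if the arm or the gripper's body presses on something with over 40 N, if the wrist force passes 120 N, or if a joint passes its speed limit or range.

### The arm

A 7-joint arm with a two-finger parallel gripper is mounted at the origin on the work surface. World frame = base frame: x ahead of the robot, y to its left, z up, the work surface at z = 0. Lengths are in m, angles in degrees, forces in N, time in s.
With the tool pointing down it reaches from about 0.425 to 1.025 m from the base axis. Payload 3.6 kg.
Tool frame: the origin (TCP) lies on the centre line of the jaws, within the pads' length; the fingertips stand 22 mm ahead of it and the grasp point (between the pads) lies 3 mm ahead of it; z points along the fingers, y is the line along which they close (so a half turn about z gives the same grasp; the last joint's range is limited). The gripper opens to 85 mm and grips with 20 to 120 N. Pads are 22 mm wide; open, the fingers measure 114 mm over their backs; the gripper's body (76 mm by 85 mm) begins 54 mm behind the grasp point. The pads swing forward as they close: fully open they stand 13 mm farther back than shut.
Start: joints at [-82.477, 33.873, 2.773, 92.16, -1.908, 54.013, -1.931], TCP at [0.162, 0.707, 0.253] pointing down, gripper open.
Joint ranges: [-153.93, 153.93], [-27.13, 128.08], [-72.61, 78.16], [10.71, 143.7], [-87.88, 267.88], [4.46, 118.87], [-176.78, 176.78]. Speed limits (degrees/s): [147.25, 147.25, 180, 180, 180, 180, 180].

### API

Orientations are given as [roll, pitch, yaw] about the fixed x, y, z axes, in that order (R = Rz(yaw) Ry(pitch) Rx(roll)).
In Python, from plant import env gives the robot as it stands.
- The arm moves only by the tool jog_arm, never from a script. Its arguments are lists of equal length, an entry for each row: "fingers": the opening, from -1 (shut) to 1 (fully open); "dp": the shift along the tool's x, y, z in mm, a list of three; "twist": the turn about the tool's z in degrees. In form: {"fingers": [fingers, ...], "dp": [[tx, ty, tz], ...], "twist": [twist, ...]}. A call has 1 to 12 rows; each row is the pose to reach, as a shift and turn from the pose commanded when the call began, along the tool's axes at that moment; what a row does not reach only later rows make up. A row lasts 1/8 s, in which the tool goes at most 62.5 mm and 10.7 degrees, less where a joint would pass 70% of its speed; a pose out of reach is approached as far as the arm can. A call with a gripper value outside its range is refused whole. The fingers move at their own pace and stop on an object; the grip force is fixed at half the most. Time passes only in rows, so rows that repeat a pose let the fingers close. It gives the time, the measured TCP pose, the force, the opening and the grip force at its end, in the units of the state.
- env.read_state(): the state, without advancing time (a new reading comes with each control period).
- env.read_camera(name): name is "scene" or "top" or "wrist"; returns the picture (420x560x3 uint8, red, green, blue); there is no depth.
- env.get_calibration(name): a dict with "fx", "fy", "cx", "cy" (pixels), "eye" and "orientation" of the camera in the world. Camera axes: x right, y down, z forward; pixel columns grow to the right and rows downward; lengths in m; the calibration is good to about 2 mm. A picture is of the moment at which its call begins: read the wrist's pose just before it. get_calibration takes no time and is no camera call; for the wrist camera it gives the pose at the moment of the call.
- env.finish_job(): hands the job in; it is judged then, once.
The state is a dict: "t": time; "joint_pos": joint angles; "qd": joint speeds; "tau": joint torques, N m; "eef_pos": TCP position; "orientation": TCP orientation; "wrist_force": force on the tool from outside, world axes, zero at the start; "moment": the same for the moment, N m; "opening": finger opening in m; "grip_force": force on a finger pad.
Only numpy, scipy, OpenCV 4.12 (cv2) and the standard library are available. Lean on these libraries where they do the work, as an engineer would, in place of code of your own. Each camera call takes 0.05 s, during which the arm holds its last target. There are 200 camera calls.

## Working session

There is one attempt and no reset: what is moved stays moved. The work goes in short steps, Python scripts to look and compute and a tool call to move; the robot and the scene stay as the last step left them, time stands still between calls to the robot, and variables do not carry over. Pictures are saved under pics/ and viewed, at most 10 in all, crops included, and the job is handed in when it is done.

Besides the shell and the picture viewer there is one more tool, called as name([rows], argument=value, ...), one row to a line, values as JSON. jog_arm: Moves the arm, as the interface text tells. Its arguments: {"type":"object","properties":{"fingers":{"type":"array","items":{"type":"number"}},"dp":{"type":"array","items":{"type":"array","items":{"type":"number"}}},"twist":{"type":"array","items":{"type":"number"}}},"required":["fingers","dp","twist"]}

```bash
mkdir -p pics; ls; python3 - <<'E'
from plant import env
import cv2
s=env.read_state(); print(s['t'],s['eef_pos'],s['orientation'],s['opening'])
ims=[]
for n in ['scene','top']:
    im=env.read_camera(n); cv2.imwrite(f'pics/{n}0.png',im[:,:,::-1]); c=env.get_calibration(n); print(n,c)
print(env.get_calibration('wrist'))
E
```

```text
pics
0.0 [0.16136274 0.70599909 0.25211591] [-1.79868825e+02  3.54044853e-03  1.67126701e+02] 0.08513084526039821
scene {'fx': 443.4096199005752, 'fy': 443.4096199005752, 'cx': 277.87282660792295, 'cy': 209.1069656819148, 'eye': array([ 0.9049955 , -0.50609755,  1.18838571]), 'orientation': array([-146.82789221,   -0.59085897,   33.99040266])}
top {'fx': 396.2449786930367, 'fy': 396.2449786930367, 'cx': 278.02632349982593, 'cy': 203.88751683000658, 'eye': array([0.3831163 , 0.07662743, 1.20751837]), 'orientation': array([-172.9836971 ,    1.46701869,  -90.09074889])}
{'fx': 366.00038579811496, 'fy': 366.00038579811496, 'cx': 277.7642020896001, 'cy': 200.72461549508097, 'eye': array([0.08902607, 0.72350903, 0.37250591]), 'orientation': array([1.62964783e+02, 1.15880820e-01, 7.71661368e+01])}
```

View pics/top0.png

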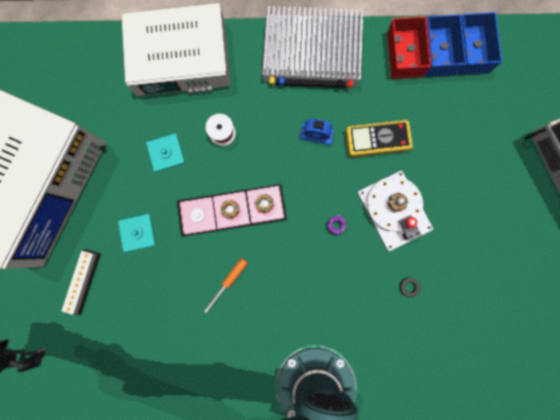

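View pics/scene0.png

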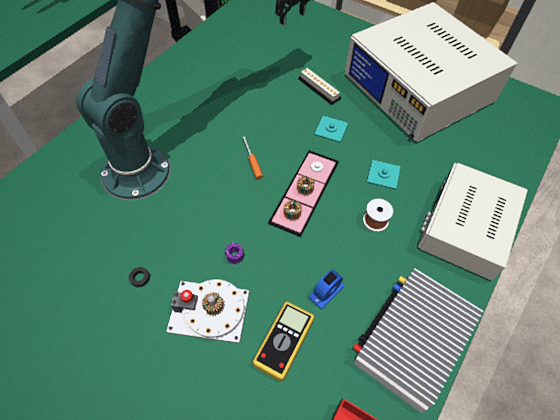

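Candidates in the top view:
- **Choke:** the green/copper one on the dial at (398,202) is the target. Not meant are the two tray chokes at (230,209) and (264,204), the purple one at (337,225) and the bare core at (410,287).
- **Pad:** the pink empty one at (197,214) is the target. Not meant are the turquoise pads at (165,152) and (136,232).
- **Knob:** red at (411,222). The red box at (408,47) is not meant.

In the scene view the choke is at (213,303), the knob at (186,296) and the pad at (317,167).

```bash
cat > h.py <<'E'
import numpy as np, cv2
from scipy.spatial.transform import Rotation as R
def ray(c,u,v):
    d=R.from_euler('xyz',c['orientation'],degrees=True).as_matrix()@np.array([(u-c['cx'])/c['fx'],(v-c['cy'])/c['fy'],1.])
    return np.array(c['eye']),d
def onz(c,u,v,z):
    e,d=ray(c,u,v); return e+d*(z-e[2])/d[2]
def proj(c,p):
    q=R.from_euler('xyz',c['orientation'],degrees=True).as_matrix().T@(np.asarray(p)-c['eye'])
    return np.array([c['cx']+c['fx']*q[0]/q[2],c['cy']+c['fy']*q[1]/q[2]])
def blobs(mask,amin=20):
    n,l,st,ce=cv2.connectedComponentsWithStats(mask.astype(np.uint8))
    return [(st[i,4],ce[i].round(1),st[i,:4]) for i in range(1,n) if st[i,4]>=amin]
E
python3 - <<'E'
from plant import env
from h import *
tiles=[]
for n,kb,ch,pd in [('top',(411,222),(398,202),(197,214)),('scene',(186,296),(213,303),(317,167))]:
    im=cv2.imread(f'pics/{n}0.png'); c=env.get_calibration(n)
    hsv=cv2.cvtColor(im,cv2.COLOR_BGR2HSV); H,S,V=cv2.split(hsv)
    red=((H<6)|(H>174))&(S>170)&(V>90)
    for a,ce,b in blobs(red,15):
        if np.hypot(*(ce-kb))<25: print(n,'knob',a,ce,onz(c,*ce,.100).round(4))
    pink=((H>160)|(H<8))&(S>30)&(S<130)&(V>150)
    for a,ce,b in blobs(pink,150): print(n,'pink',a,ce,b,onz(c,*ce,.012).round(4))
    wh=(S<40)&(V>170)
    for a,ce,b in blobs(wh,20):
        if np.hypot(*(ce-pd))<20: print(n,'seat',a,ce,onz(c,*ce,.02).round(4))
        if np.hypot(*(ce-ch))<50: print(n,'base',a,ce,b)
    print(n,'tip~',onz(c,*ch,.11).round(4))
    for p in (ch,pd): 
        t=im[p[1]-40:p[1]+40,p[0]-50:p[0]+50]; tiles.append(cv2.resize(t,(400,300),interpolation=cv2.INTER_CUBIC))
cv2.imwrite('pics/crop1.png',np.vstack([np.hstack(tiles[:2]),np.hstack(tiles[2:])]))
E
```

```text
top knob 28 [408.4 223. ] [ 0.4643 -0.2573  0.1   ]
top pink 620 [262.8 204. ] [247 186  37  37] [0.5302 0.1534 0.012 ]
top pink 1719 [213.4 212.9] [180 192  70  42] [0.5036 0.3039 0.012 ]
top base 2580 [394.2 207.9] [358 171  75  80]
top base 22 [401.1 200. ] [399 198   6   5]
top seat 384 [201.7 216.4] [0.4923 0.3377 0.02  ]
top tip~ [ 0.522  -0.2281  0.11  ]
scene knob 79 [186.4 295.7] [ 0.4707 -0.2665  0.1   ]
scene pink 1069 [310.9 179.2] [286 153  50  54] [0.5093 0.2985 0.012 ]
scene pink 556 [291.6 217. ] [272 198  40  35] [0.5372 0.1381 0.012 ]
scene seat 98 [316.5 165.9] [0.4982 0.3514 0.02  ]
scene base 2875 [210.6 311.6] [166 279  83  63]
scene base 28 [210.5 298.2] [208 296   6   6]
scene tip~ [ 0.5435 -0.2457  0.11  ]
```

View pics/crop1.png

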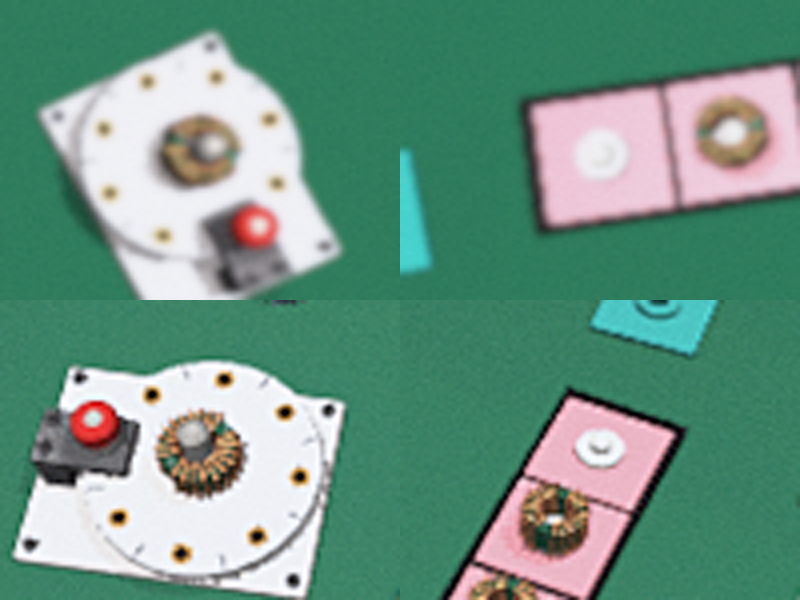

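The crop confirms the choices. The choke is on the spindle, with its tip at about (400,201) in top and (210.5,298) in scene. The knob is at (412,222) in top, and the pink empty pad has its seat at (197,215). The choke's green gaps lie roughly along world y.

```bash
cat >> h.py <<'E'
def tri(*cs):
    A=np.zeros((3,3));b=np.zeros(3)
    for c,u,v in cs:
        e,d=ray(c,u,v);d/=np.linalg.norm(d);P=np.eye(3)-np.outer(d,d);A+=P;b+=P@e
    return np.linalg.solve(A,b)
def move(s,p,yaw,pos=None):
    """mm in tool axes and twist deg from state s to world TCP p and yaw"""
    Rm=R.from_euler('xyz',s['orientation'],degrees=True).as_matrix()
    d=Rm.T@(np.asarray(p)-s['eef_pos'])*1000
    tw=-((yaw-s['orientation'][2]+180)%360-180)
    return d.round(1),round(tw,1)
E
python3 - <<'E'
from plant import env
from h import *
t=env.get_calibration('top');s=env.get_calibration('scene')
k=tri((t,411.8,222.3),(s,186.4,295.7));sp=tri((t,400.5,200.8),(s,210.5,298.2));se=tri((t,197.2,215),(s,316.5,165.9))
print('knob',k.round(4),'tip',sp.round(4),'seat',se.round(4))
d=(sp-k)[:2];print(np.hypot(*d),np.degrees(np.arctan2(d[1],d[0])))
st=env.read_state()
print(move(st,[.55,.27,.28],108),move(st,[sp[0]-.0,sp[1],.25],50))
w=env.get_calibration('wrist');Rm=R.from_euler('xyz',st['orientation'],degrees=True).as_matrix()
print('cam off tool',Rm.T@(w['eye']-st['eef_pos']),proj(w,st['eef_pos']+Rm@[0,0,.022]))
E
```

```text
knob [ 0.4678 -0.2667  0.0961] tip [ 0.5267 -0.2373  0.1013] seat [0.4972 0.3523 0.0182]
0.06588249132540251 26.51524181447528
(array([-475.9, -338.5,  -27. ]), np.float64(59.1)) (array([-566.3, -838.2,    4. ]), np.float64(117.1))
cam off tool [ 0.07449621  0.00062944 -0.12026792] [276.17030028 269.29171862]
```

jog_arm([
  [-476, -338, -27],
  [-476, -338, -27],
  [-476, -338, -27],
  [-476, -338, -27],
  [-476, -338, -27],
  [-476, -338, -27],
  [-476, -338, -27],
  [-476, -338, -27],
  [-476, -338, -27],
  [-476, -338, -27],
  [-476, -338, -27],
], fingers=[1, 1, 1, 1, 1, 1, 1, 1, 1, 1, 1], twist=[59, 59, 59, 59, 59, 59, 59, 59, 59, 59, 59])

```text
t: 1.48
eef_pos: [0.551, 0.2696, 0.2801]
orientation: [-180.0, 0.0, 107.9]
wrist_force: [-0.7, 0.7, -0.1]
opening: 0.0853
grip_force: 0.0
```

```bash
python3 - <<'E'
from plant import env
from h import *
st=env.read_state();print(st['t'],st['eef_pos'],st['orientation'],st['joint_pos'].round(0) if hasattr(st['joint_pos'],'round') else st['joint_pos'])
print(move(st,[.5267,-.2375,.22],50))
E
```

```text
1.475 [0.55100789 0.26957374 0.28013882] [-1.79980031e+02  2.23402919e-02  1.07909087e+02] [-46.  25.  22. 106. -12.  51.  -1.]
(array([-475. , -179. ,   60.4]), np.float64(57.9))
```

jog_arm([
  [-475, -179, 60],
  [-475, -179, 60],
  [-475, -179, 60],
  [-475, -179, 60],
  [-475, -179, 60],
  [-475, -179, 60],
  [-475, -179, 60],
  [-475, -179, 60],
  [-475, -179, 60],
  [-475, -179, 60],
], fingers=[1, 1, 1, 1, 1, 1, 1, 1, 1, 1], twist=[58, 58, 58, 58, 58, 58, 58, 58, 58, 58])

```text
t: 2.72
eef_pos: [0.5284, -0.2338, 0.2197]
orientation: [-179.9, -0.1, 50.2]
wrist_force: [0.2, 0.5, -0.1]
opening: 0.0855
grip_force: 0.0
```

```bash
python3 - <<'E'
from plant import env
from h import *
st=env.read_state();c=env.get_calibration('wrist');im=env.read_camera('wrist')
im=cv2.cvtColor(im,cv2.COLOR_RGB2BGR);cv2.imwrite('pics/w1raw.png',im)
print(st['eef_pos'],st['orientation'])
for p in ([.5267,-.2375,.110],[.5267,-.2375,.086],[.4677,-.2669,.106]): 
    q=proj(c,p);print(q.round(1));cv2.drawMarker(im,tuple(int(x) for x in q.round()),(255,0,255),0,14,1)
cv2.imwrite('pics/w1.png',im)
E
```

```text
[ 0.52836112 -0.23379507  0.21969416] [-1.79885000e+02 -6.31116391e-02  5.02198231e+01]
[279.8 213.6]
[279.7 202.9]
[242.8 290.8]
```

View pics/w1.png

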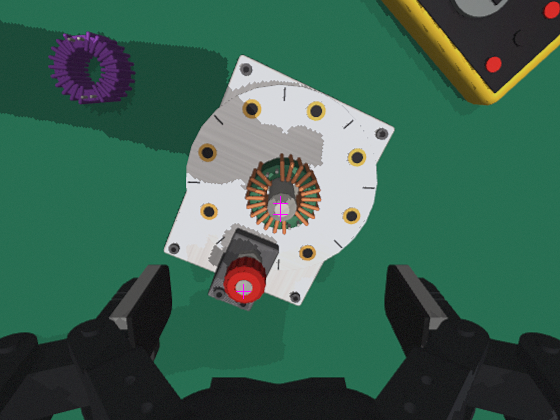

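The wrist view shows the spindle tip at about (281,210) and the knob top at (243,288). Both are within a few pixels of the predictions. Copper windings lie on the left and right, where the fingers will close.

```bash
python3 - <<'E'
from plant import env
from h import *
st=env.read_state();c=env.get_calibration('wrist')
a=onz(c,281,210.3,.11);b=onz(c,243,288,.106);print(a.round(4),b.round(4),np.hypot(*(b-a)[:2]))
g=(a[:2]+[.5267,-.2375])/2
print(g,move(st,[*g,.075],50))
E
```

```text
[ 0.5291 -0.235   0.11  ] [ 0.4697 -0.2641  0.106 ] 0.06619513612592187
[ 0.52790954 -0.23623042] (array([ -3.5,   2.1, 144.7]), np.float64(0.3))
```

jog_arm([
  [0, 0, 40],
  [0, 0, 60],
  [0, 0, 60],
], fingers=[1, 1, 1], twist=[0, 0, 0])

```text
t: 3.15
eef_pos: [0.5279, -0.2316, 0.1588]
orientation: [-179.7, -0.0, 50.4]
wrist_force: [1.0, -0.3, 0.7]
opening: 0.0853
grip_force: 0.0
```

```bash
python3 - <<'E'
from plant import env
from h import *
st=env.read_state();c=env.get_calibration('wrist');im=env.read_camera('wrist')
print(st['eef_pos'],st['orientation'],move(st,[.5279,-.2362,.075],50),proj(c,[.5279,-.2362,.11]))
im=cv2.cvtColor(im,cv2.COLOR_RGB2BGR);cv2.imwrite('pics/w2.png',im)
E
```

```text
[ 0.52789074 -0.23164639  0.15878717] [-1.79727379e+02 -3.01023130e-02  5.04103214e+01] (array([-3.5,  3.3, 83.8]), np.float64(0.4)) [284.06958905 252.03049462]
```

View pics/w2.png

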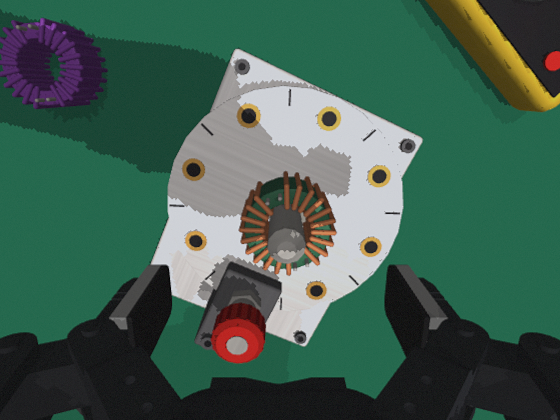

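Tip at about (287,245); the fingers straddle the choke well and the knob is clear.

```bash
python3 - <<'E'
from plant import env
from h import *
st=env.read_state();c=env.get_calibration('wrist')
a=onz(c,287,245,.11);print(st['eef_pos'],a.round(4),move(st,[*a[:2],.075],50),move(st,[.5279,-.2362,.075],50))
E
```

```text
[ 0.52852511 -0.23285587  0.15992259] [ 0.5319 -0.2358  0.11  ] (array([-0.2,  4.7, 84.9]), np.float64(0.4)) (array([-3. ,  1.8, 84.9]), np.float64(0.4))
```

jog_arm([
  [-2, 3, 20],
  [-2, 3, 45],
  [-2, 3, 70],
  [-2, 3, 84],
  [-2, 3, 84],
], fingers=[1, 1, 1, 1, 1], twist=[0, 0, 0, 0, 0])

```text
t: 3.82
eef_pos: [0.5286, -0.2392, 0.0755]
orientation: [-179.9, 0.0, 50.1]
wrist_force: [0.3, -0.8, -0.0]
opening: 0.0854
grip_force: 0.0
```

```bash
python3 - <<'E'
from plant import env
from h import *
p=[]
st=env.read_state();c=env.get_calibration('wrist');im=env.read_camera('wrist')
print(st['eef_pos'],st['orientation'],proj(c,[.529,-.236,.11]),st['wrist_force'])
im=cv2.cvtColor(im,cv2.COLOR_RGB2BGR);cv2.imwrite('pics/w3.png',im)
E
```

```text
[ 0.52860575 -0.23917745  0.07548389] [-1.79917293e+02  1.75078610e-02  5.01218609e+01] [271.84235626 357.66480875] [ 0.26913694 -0.78092456 -0.00476506]
```

View pics/w3.png

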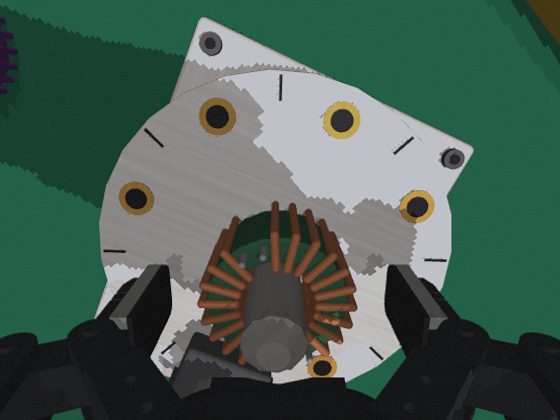

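Tip at about (273,345). The choke spans 198–356 between finger faces at 172 and 386, so it is centred along the closing line. I'll check the cross offset.

```bash
python3 - <<'E'
from plant import env
from h import *
st=env.read_state();c=env.get_calibration('wrist')
a=onz(c,273,345,.11);print(a.round(4),st['eef_pos'],move(st,[*a[:2],.075],50))
E
```

```text
[ 0.532  -0.2338  0.11  ] [ 0.52904718 -0.23957392  0.07627224] (array([ 6.3, -1.5,  1.3]), np.float64(0.1))
```

jog_arm([
  [3, 0, 0],
  [3, 0, 0],
  [3, 0, 0],
  [3, 0, 0],
  [3, 0, 0],
  [3, 0, 0],
  [3, 0, 0],
  [3, 0, 0],
], fingers=[1, 1, -1, -1, -1, -1, -1, -1], twist=[0, 0, 0, 0, 0, 0, 0, 0])

```text
t: 4.88
eef_pos: [0.5309, -0.237, 0.0772]
orientation: [-180.0, -0.1, 50.1]
wrist_force: [-2.0, 2.0, 6.2]
opening: 0.0554
grip_force: 62.3
```

jog_arm([
  [0, 0, -6],
  [0, 0, -14],
  [0, 0, -25],
  [0, 0, -38],
  [0, 0, -52],
  [0, 0, -68],
  [0, 0, -90],
  [0, 0, -90],
], fingers=[-1, -1, -1, -1, -1, -1, -1, -1], twist=[0, 0, 0, 0, 0, 0, 0, 0])

```text
t: 5.88
eef_pos: [0.5321, -0.2379, 0.1684]
orientation: [179.8, -0.1, 50.1]
wrist_force: [0.5, -0.5, -3.1]
opening: 0.0553
grip_force: 63.9
```

```bash
python3 - <<'E'
from plant import env
from h import *
st=env.read_state();c=env.get_calibration('wrist');im=env.read_camera('wrist')
print(st['t'],st['eef_pos'],st['orientation'],st['opening'],st['wrist_force'])
q=proj(c,[.529,-.236,.11]);print(q)
im=cv2.cvtColor(im,cv2.COLOR_RGB2BGR);cv2.imwrite('pics/w4.png',im)
E
```

```text
5.875 [ 0.53206491 -0.23787786  0.16838126] [ 1.79759584e+02 -7.24223399e-02  5.01177397e+01] 0.05530895669845173 [ 0.52784573 -0.52401422 -3.13998392]
[270.66631424 239.16315939]
```

View pics/w4.png

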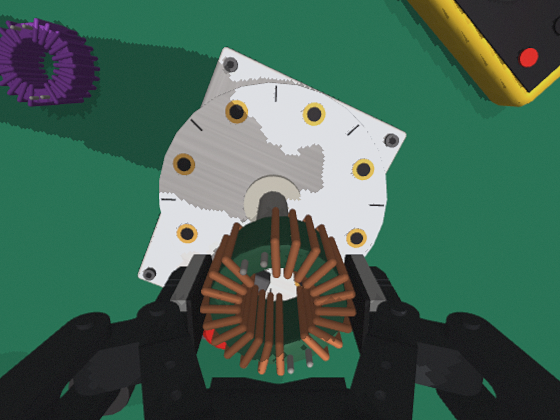

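The choke is held clear of the spindle, outline about 203–355 px and level. Next is the tray.

```bash
python3 - <<'E'
from plant import env
from h import *
st=env.read_state();c=env.get_calibration('wrist')
Rm=R.from_euler('xyz',st['orientation'],degrees=True).as_matrix()
for r,z,ang in [(.028,-.0105,0),(.028,-.0105,180),(.028,-.0105,90),(.028,-.0105,-90),(.013,-.0105,0)]:
    a=np.radians(ang);print(r,ang,proj(c,st['eef_pos']+Rm@[r*np.cos(a),r*np.sin(a),z]).round(0))
print(move(st,[.4972,.3523,.165],98))
E
```

```text
0.028 0 [278. 241.]
0.028 180 [278. 381.]
0.028 90 [359. 316.]
0.028 -90 [197. 316.]
0.013 0 [278. 282.]
(array([ 430.6, -404.2,    1.8]), np.float64(-47.9))
```

jog_arm([
  [20, -18, -20],
  [70, -65, -30],
  [120, -112, -30],
  [170, -160, -30],
  [220, -207, -30],
  [270, -254, -30],
  [320, -300, -20],
  [365, -343, -10],
  [400, -375, 0],
  [420, -395, 0],
  [430, -404, 0],
  [430, -404, 0],
], fingers=[-1, -1, -1, -1, -1, -1, -1, -1, -1, -1, -1, -1], twist=[-2, -6, -12, -18, -24, -30, -36, -42, -46, -48, -48, -48])

```text
t: 7.42
eef_pos: [0.4958, 0.3524, 0.1654]
orientation: [-179.9, 0.1, 98.2]
wrist_force: [0.3, -0.1, -2.7]
opening: 0.0549
grip_force: 64.6
```

```bash
python3 - <<'E'
from plant import env
from h import *
st=env.read_state();c=env.get_calibration('wrist');im=env.read_camera('wrist')
print(st['t'],st['eef_pos'],st['orientation'],st['opening'],st['wrist_force'])
for z in (.018,.032): print(proj(c,[.4972,.3523,z]))
im=cv2.cvtColor(im,cv2.COLOR_RGB2BGR);cv2.imwrite('pics/w5.png',im)
t=env.read_camera('top');s=env.read_camera('scene')
a=cv2.resize(t[170:250,150:290,::-1],(560,320));cv2.imwrite('pics/t5.png',a)
cv2.imwrite('pics/s5.png',s[:,:,::-1])
E
```

```text
7.425 [0.49578304 0.35242886 0.16538851] [-1.79924972e+02  5.52873500e-02  9.82363273e+01] 0.054928967080985235 [ 0.26553408 -0.10985601 -2.67008113]
[279.15829059 192.46991365]
[279.21353377 197.73399637]
```

View pics/w5.png

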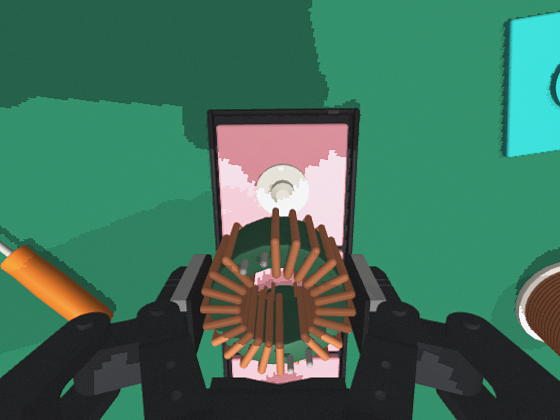

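The seat ellipse spans about 257–308 × 164–213, with the peg top near (282,187). The choke blocks the lower half of the pad only.

```bash
python3 - <<'E'
from plant import env
from h import *
st=env.read_state();c=env.get_calibration('wrist')
im=cv2.imread('pics/w5.png');g=im[155:220,245:320]
cv2.imwrite('pics/c5.png',cv2.resize(g,None,fx=8,fy=8,interpolation=cv2.INTER_CUBIC))
for q,z in [((282.5,188.5),.018),((282,187),.032)]:
    p=onz(c,*q,z);print(p.round(4),move(st,[*p[:2],.0445],98))
# tri in top: seat edges refit by white mask on initial images
for n,pd,col in [('top',(197,215),(1,1)),('scene',(317,166),(1,1))]:
    I=cv2.imread(f'pics/{n}0.png');H,S,V=cv2.split(cv2.cvtColor(I,cv2.COLOR_BGR2HSV))
    w=I[pd[1]-12:pd[1]+13,pd[0]-12:pd[0]+13];S=S[pd[1]-12:pd[1]+13,pd[0]-12:pd[0]+13]
    for a,ce,b in blobs(S<25,30):print(n,a,ce+np.array(pd)-12,b,onz(env.get_calibration(n),*(ce+np.array(pd)-12),.02).round(4))
E
```

```text
[0.5006 0.3518 0.018 ] (array([  2.6,   4.1, 121.7]), np.float64(-0.1))
[0.4994 0.3566 0.032 ] (array([  7.6,   3.5, 121.7]), np.float64(-0.1))
top 149 [196.8 214.8] [ 5  5 14 14] [0.4973 0.3528 0.02  ]
scene 97 [316.6 166.1] [ 6  8 12 10] [0.4989 0.3509 0.02  ]
```

View pics/c5.png

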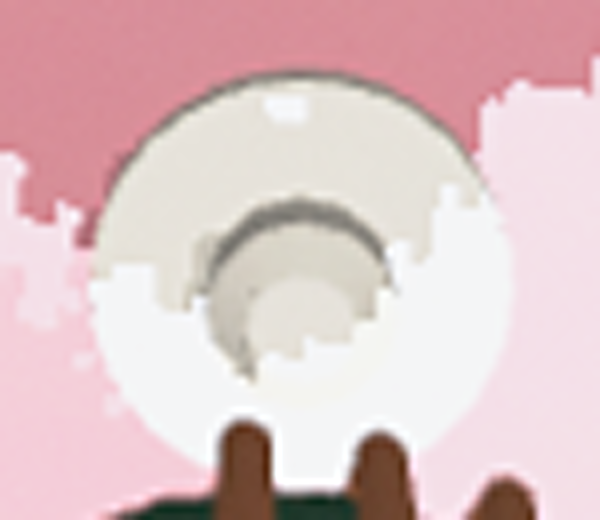

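Close-up: the seat centre is at about (282.8,190) and the peg top at about (282.5,196). That is 3 px right of the prediction and 2 px above it.

```bash
python3 - <<'E'
from plant import env
from h import *
st=env.read_state();c=env.get_calibration('wrist')
for q,z in [((282.8,190.1),.018),((282.5,196.3),.032)]:
    p=onz(c,*q,z);print(p.round(4),move(st,[*p[:2],.0445],98))
print(st['eef_pos'],move(st,[.498,.352,.0445],98))
E
```

```text
[0.501  0.3506 0.018 ] (array([  1.4,   4.3, 121.7]), np.float64(-0.1))
[0.5007 0.3498 0.032 ] (array([  0.6,   3.9, 121.7]), np.float64(-0.1))
[0.49697375 0.34891694 0.16617627] (array([  3.2,   1.5, 121.7]), np.float64(-0.1))
```

jog_arm([
  [-1, 4, 20],
  [-1, 4, 50],
  [-1, 4, 80],
  [-1, 4, 98],
  [-1, 4, 98],
  [-1, 4, 98],
], fingers=[-1, -1, -1, -1, -1, -1], twist=[0, 0, 0, 0, 0, 0])

```text
t: 8.32
eef_pos: [0.5015, 0.3515, 0.0689]
orientation: [179.9, -0.0, 98.1]
wrist_force: [0.4, -1.5, -2.1]
opening: 0.0553
grip_force: 64.6
```

```bash
python3 - <<'E'
from plant import env
from h import *
st=env.read_state();c=env.get_calibration('wrist');im=env.read_camera('wrist')
print(st['t'],st['eef_pos'],st['orientation'],st['wrist_force'])
im=cv2.cvtColor(im,cv2.COLOR_RGB2BGR)
cv2.imwrite('pics/w6.png',im)
E
```

```text
8.325 [0.50148616 0.3514636  0.06890535] [ 1.79919890e+02 -2.47328533e-02  9.80842844e+01] [ 0.44608219 -1.46602151 -2.10441742]
```

View pics/w6.png

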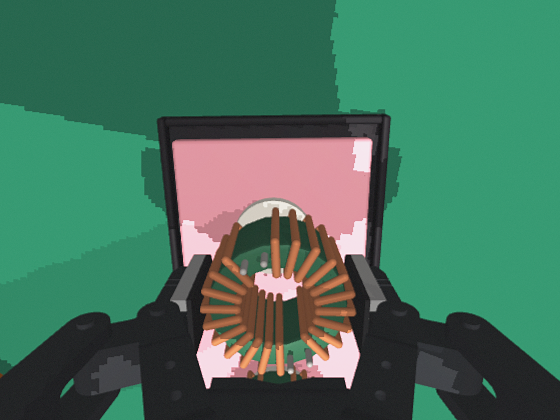

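Seen from close by, the seat's far edge (about 237–308, top row 198) and the pad (172–373) centre near column 272.5, while the choke centres at 279. I overshot about 3 mm in tool y, so I'll measure it.

```bash
python3 - <<'E'
from plant import env
from h import *
st=env.read_state();c=env.get_calibration('wrist')
im=cv2.imread('pics/w6.png');H,S,V=cv2.split(cv2.cvtColor(im,cv2.COLOR_BGR2HSV))
m=((S<50)&(V>140)).astype(np.uint8);m[:190]=0;m[232:]=0;m[:,:215]=0;m[:,325:]=0
pts=[]
for x in range(238,310,4):
    r=np.where(m[:,x])[0]
    if len(r): pts.append((x,r[0]))
W=np.array([onz(c,x,y,.018)[:2] for x,y in pts]);print(pts)
from scipy.optimize import least_squares
f=least_squares(lambda p:np.hypot(*(W-p).T)-.020,W.mean(0)-[0,.02],loss='soft_l1',f_scale=.0005)
print(f.x.round(4),np.abs(f.fun).max(),st['eef_pos'],move(st,[*f.x,.0445],98))
E
```

```text
[(238, np.int64(219)), (242, np.int64(212)), (246, np.int64(208)), (250, np.int64(205)), (254, np.int64(202)), (258, np.int64(203)), (262, np.int64(199)), (266, np.int64(198)), (270, np.int64(198)), (274, np.int64(198)), (278, np.int64(198)), (282, np.int64(199)), (286, np.int64(200)), (290, np.int64(201)), (294, np.int64(203)), (298, np.int64(206)), (302, np.int64(210))]
[0.4994 0.3556] 0.0010610175474075195 [0.5016103  0.35172491 0.06924602] (array([ 4.1, -1.7, 24.7]), np.float64(0.1))
```

jog_arm([
  [2, -2, 0],
  [2, -2, 4],
  [2, -2, 8],
  [2, -2, 12],
  [2, -2, 16],
  [2, -2, 16],
], fingers=[-1, -1, -1, -1, -1, -1], twist=[0, 0, 0, 0, 0, 0])

```text
t: 9.12
eef_pos: [0.4982, 0.3529, 0.0518]
orientation: [-180.0, 0.0, 98.1]
wrist_force: [-0.2, -0.1, -2.8]
opening: 0.0551
grip_force: 64.6
```

jog_arm([
  [0, 0, 2],
  [0, 0, 4],
  [0, 0, 6],
  [0, 0, 6],
], fingers=[-1, -1, -1, -1], twist=[0, 0, 0, 0])

```text
t: 9.62
eef_pos: [0.4982, 0.3531, 0.0461]
orientation: [-180.0, 0.0, 98.1]
wrist_force: [-0.0, -0.2, -2.7]
opening: 0.0551
grip_force: 64.6
```

jog_arm([
  [0, 0, 1],
  [0, 0, 2],
  [0, 0, 2],
], fingers=[-1, -1, -1], twist=[0, 0, 0])

```text
t: 10.0
eef_pos: [0.4985, 0.3532, 0.0452]
orientation: [180.0, -0.0, 98.1]
wrist_force: [-0.2, -1.2, 5.9]
opening: 0.055
grip_force: 65.4
```

jog_arm([
  [0, 0, 0],
  [0, 0, 0],
  [0, 0, 0],
  [0, 0, 0],
  [0, 0, 0],
  [0, 0, 0],
], fingers=[0.45, 0.6, 0.8, 1, 1, 1], twist=[0, 0, 0, 0, 0, 0])

```text
t: 10.75
eef_pos: [0.4984, 0.3532, 0.0443]
orientation: [180.0, 0.0, 98.1]
wrist_force: [-0.2, -0.4, 0.5]
opening: 0.0854
grip_force: 0.0
```

jog_arm([
  [0, 0, -8],
  [0, 0, -20],
  [0, 0, -50],
  [0, 0, -100],
  [0, 0, -160],
  [0, 0, -180],
  [0, 0, -180],
], fingers=[1, 1, 1, 1, 1, 1, 1], twist=[0, 0, 0, 0, 0, 0, 0])

```text
t: 11.62
eef_pos: [0.4994, 0.3538, 0.2271]
orientation: [179.7, -0.2, 98.1]
wrist_force: [-0.8, 0.5, -0.8]
opening: 0.0856
grip_force: 0.0
```

```bash
python3 - <<'E'
from plant import env
from h import *
st=env.read_state();c=env.get_calibration('wrist');im=cv2.cvtColor(env.read_camera('wrist'),cv2.COLOR_RGB2BGR)
print(st['t'],st['eef_pos'],st['orientation'],st['wrist_force'])
cv2.imwrite('pics/w7.png',im)
H,S,V=cv2.split(cv2.cvtColor(im,cv2.COLOR_BGR2HSV))
cop=(H<18)&(S>90)&(V>40)&(V<230)
cop=cv2.morphologyEx(cop.astype(np.uint8),cv2.MORPH_CLOSE,np.ones((9,9)))
for a,ce,b in blobs(cop,300):print('copper',a,ce,b)
wh=(S<45)&(V>150)
for a,ce,b in blobs(wh,60):print('white',a,ce,b)
for p in ([.4985,.353,.054],[.4985,.353,.032],[.4985,.353,.018]):print(proj(c,p).round(1))
Rm=R.from_euler('xyz',st['orientation'],degrees=True).as_matrix()
for q in ([.028,0],[-.028,0],[0,.028],[0,-.028]):
    d=Rm@[*q,0];print(q,proj(c,np.array([.4985,.353,.054])+d).round(1))
E
```

```text
11.625 [0.49944276 0.35382217 0.2271054 ] [ 1.79747674e+02 -1.70984181e-01  9.81230582e+01] [-0.78019433  0.50736485 -0.80541325]
copper 2589 [275.9 181.9] [243 146  66  71]
copper 2330 [ 88.2 260.1] [ 42 223  89  75]
copper 2544 [511.9 268.2] [482 242  78  71]
copper 2790 [278.5 286.9] [248 251  61  69]
copper 1388 [280.1 365.6] [254 342  54  42]
white 2552 [309.9 175.1] [275 127  53  94]
white 1447 [236.7 160.1] [224 128  46  79]
white 475 [275.4 179.5] [262 168  28  25]
white 288 [ 23.4 210. ] [  0 189  49  42]
white 2917 [285.2 255.6] [230 228  96  77]
white 555 [501.9 259.1] [476 236  74  68]
white 2528 [537.7 303.1] [512 264  48  76]
white 156 [278.2 282.9] [269 275  19  16]
[274.9 185.2]
[275. 179.]
[275.  175.5]
[0.028, 0] [274.9 151.5]
[-0.028, 0] [275.  217.1]
[0, 0.028] [308.8 185.2]
[0, -0.028] [241.1 185.2]
```

The choke's outline is x 243–309, y 146–217. That matches the prediction for seated height (241–309, 151–217), and contact came at the expected height, so it is down and flat. Next is the knob.

```bash
python3 - <<'E'
from plant import env
from h import *
st=env.read_state();print(st['eef_pos'],move(st,[.469,-.2655,.19],35))
E
```

```text
[0.49834933 0.35328586 0.22524854] (array([-608.5, -116.6,   34.4]), np.float64(63.1))
```

jog_arm([
  [-30, -6, 0],
  [-90, -17, 0],
  [-150, -29, 0],
  [-210, -40, 0],
  [-270, -52, 5],
  [-330, -63, 10],
  [-390, -75, 20],
  [-450, -86, 30],
  [-510, -98, 34],
  [-560, -107, 34],
  [-608, -117, 34],
  [-608, -117, 34],
], fingers=[1, 1, 1, 1, 1, 1, 1, 1, 1, 1, 1, 1], twist=[3, 9, 15, 22, 29, 36, 43, 50, 56, 61, 63, 63])

```text
t: 13.18
eef_pos: [0.4665, -0.2699, 0.1895]
orientation: [179.9, 0.2, 34.7]
wrist_force: [-0.2, 1.7, -0.3]
opening: 0.0854
grip_force: 0.0
```

```bash
cat > knob.py <<'E'
from plant import env
from h import *
import sys
env.read_camera('wrist')
st=env.read_state();c=env.get_calibration('wrist');im=cv2.cvtColor(env.read_camera('wrist'),cv2.COLOR_RGB2BGR)
print(st['t'],st['eef_pos'],st['orientation'])
cv2.imwrite('pics/k%d.png'%int(st['t']*10),im)
H,S,V=cv2.split(cv2.cvtColor(im,cv2.COLOR_BGR2HSV))
red=((H<6)|(H>174))&(S>150)&(V>40)
for a,ce,b in blobs(red,150):
    x,y,w,h=b; print('red',a,ce,b)
    if a>800 and abs(ce[0]-278)<80:
        print(' L/R V', [V[y+h//2,xx] for xx in (x+3,x+w//2,x+w-3)])
        # pale centre disc on the knob's top
        cap=(S[y:y+h,x:x+w]<110)&(V[y:y+h,x:x+w]>90)
        for a2,c2,b2 in blobs(cap,30):
            q=c2+[x,y];p=onz(c,*q,.106);print(' cap',a2,q,b2,p.round(4),move(st,[*p[:2],.096],35))
        p=onz(c,x+w/2,y+h/2,.098);print(' bbox mid',p.round(4),move(st,[*p[:2],.096],35))
E
python3 knob.py
```

```text
13.225 [ 0.46682329 -0.26679981  0.18910253] [-1.79907552e+02  1.32901850e-01  3.48834554e+01]
red 1809 [279.  209.2] [254 183  51  55]
 L/R V [np.uint8(126), np.uint8(129), np.uint8(168)]
 cap 315 [278.8 215.5] [15 23 20 20] [ 0.47   -0.2649  0.106 ] (array([ 3.9,  0.4, 93.1]), np.float64(-0.1))
 cap 147 [297.7 232. ] [23 35 28 20] [ 0.4679 -0.2801  0.106 ] (array([-6.5, 11.7, 93.1]), np.float64(-0.1))
 cap 121 [260.1 231.5] [ 0 37 21 18] [ 0.4553 -0.2616  0.106 ] (array([ -6.2, -10.7,  93.1]), np.float64(-0.1))
 bbox mid [ 0.4706 -0.265   0.098 ] (array([ 4.3,  0.9, 93.1]), np.float64(-0.1))
```

jog_arm([
  [2, 0.5, 20],
  [2, 0.5, 45],
  [2, 0.5, 70],
  [2, 0.5, 86],
  [2, 0.5, 93],
  [2, 0.5, 93],
], fingers=[1, 1, 1, 1, 1, 1], twist=[0, 0, 0, 0, 0, 0])

```text
t: 14.02
eef_pos: [0.4704, -0.2641, 0.0971]
orientation: [-180.0, 0.0, 35.2]
wrist_force: [0.2, 0.1, 0.0]
opening: 0.0854
grip_force: 0.0
```

```bash
python3 knob.py
```

```text
14.075 [ 0.47059942 -0.26443776  0.0975688 ] [ 1.79980314e+02 -1.44561096e-02  3.51360138e+01]
red 5225 [278.5 295.8] [236 252  85  92]
 L/R V [np.uint8(101), np.uint8(113), np.uint8(103)]
 cap 81 [319.1 281. ] [81 12  4 35] [ 0.4886 -0.2688  0.106 ] (array([12.2, 13.9,  1.6]), np.float64(0.1))
 cap 40 [264.2 315.7] [26 56  7 18] [ 0.4664 -0.2612  0.106 ] (array([-1.6, -5. ,  1.6]), np.float64(0.1))
 bbox mid [ 0.4711 -0.2641  0.098 ] (array([0.6, 0. , 1.6]), np.float64(0.1))
```

jog_arm([
  [0, 0, 0],
  [0, 0, 0],
  [0, 0, 0],
  [0, 0, 0],
  [0, 0, 0],
  [0, 0, 0],
  [0, 0, 0],
  [0, 0, 0],
], fingers=[-1, -1, -1, -1, -1, -1, -1, -1], twist=[0, 0, 0, 0, 0, 0, 0, 0])

```text
t: 15.12
eef_pos: [0.4707, -0.2649, 0.0978]
orientation: [179.9, -0.0, 35.1]
wrist_force: [-0.8, 0.0, 5.3]
opening: 0.028
grip_force: 58.9
```

jog_arm([
  [0, 0, -3],
  [0, 0, -6],
  [0, 0, -9],
  [0, 0, -12],
  [0, 0, -14],
  [0, 0, -14],
], fingers=[-1, -1, -1, -1, -1, -1], twist=[0, 0, 0, 0, 0, 0])

```text
t: 15.88
eef_pos: [0.4706, -0.2648, 0.1114]
orientation: [179.9, 0.0, 35.1]
wrist_force: [3.1, -4.6, -11.6]
opening: 0.0282
grip_force: 59.8
```

jog_arm([
  [0, 0, -1],
  [0, 0, -2],
  [0, 0, -3],
  [0, 0, -3],
], fingers=[-1, -1, -1, -1], twist=[0, 0, 0, 0])

```text
t: 16.38
eef_pos: [0.4706, -0.2648, 0.114]
orientation: [179.9, 0.0, 35.1]
wrist_force: [3.3, -4.9, -14.8]
opening: 0.0278
grip_force: 60.7
```

jog_arm([
  [0, 0, -1],
  [0, 0, -1],
  [0, 0, -1],
  [0, 0, -1],
], fingers=[-1, -1, -1, -1], twist=[0, 0, 0, 0])

```text
t: 16.88
eef_pos: [0.4706, -0.2648, 0.114]
orientation: [179.9, 0.1, 35.1]
wrist_force: [5.6, -6.6, -23.0]
opening: 0.0281
grip_force: 61.2
```

```bash
python3 - <<'E'
from plant import env
from h import *
c=env.get_calibration('scene');I0=cv2.imread('pics/scene0.png')
t=cv2.cvtColor(env.read_camera('wrist'),cv2.COLOR_RGB2BGR);st=env.read_state();w=env.get_calibration('wrist')
H,S,V=cv2.split(cv2.cvtColor(t,cv2.COLOR_BGR2HSV))
for a,ce,b in blobs(((H<6)|(H>174))&(S>150)&(V>40),300):print(a,ce,b)
print(st['t'],st['eef_pos'],st['wrist_force'],st['opening'],st['grip_force'])
E
```

```text
5094 [277.8 294.6] [239 252  79  91]
16.925 [ 0.47065782 -0.26477355  0.11405114] [  5.90637843  -5.5774808  -22.67546981] 0.027935363773715163 61.24119579792023
```

The pin is against its stop: 16.2 mm of travel, then the force rose from 15 to 23 N with no further motion. The knob has not slipped in the grip.

```bash
python3 -c "
from plant import env
print(env.finish_job())"
```

```text
the job is handed in; nothing more can be done
None
```

The choke is on the empty peg of the black tray, all the way down and flat as far as contact height and outline show. The job was handed in at about 17 s with the index pin pulled to its stop (about 16 mm) and still held; no verdict came back.

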